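Unlatch the cake carrier and hold its gate open

TASK

On the meeting table stands a clear cake carrier with a spring-closed side gate. Squeeze its green catch fully together first, then the red catch, then take the gate by its yellow upright pull post, swing it out past the detent until it stands wide open (nearly square to the doorway) and finish while still gripping the post and holding the gate there, so that a colleague can slide the cake out. Leave the cake, the sanitizer bottle, the power strip and the mug where they stand.

Things in the scene. Friction and masses are not known exactly. Their poses are not given: they have to be found in the camera images.
- carrier: White and clear-plastic cake carrier, 220 (x) x 240 (y) x 130 mm high, fixed to the table. Origin: centre of its underside, at table height. Its front, with the gate, looks to its own -x; its own y runs along the gate, +y to the hinge end. Its flat roof is at z = 130 mm.
- gate_hinge (a point): Point on the gate's vertical hinge axis, level with the roof top (130 mm), at the front +y corner of the carrier: (-118, 112) mm in the carrier's frame. Fixed.
- gate (a joint): Swing of the white gate (216 mm wide, top edge at 124 mm), rad: 0 shut, stop at 1.5, opens clockwise from above; wide open is 1.25 or more. Locked, but for slight play, until both catches are in. A spring always pulls it shut (3 to 4 N at the post when open); a sprung ball in the sill resists from about 0.57 to 0.7 (up to 12 N in all at the post), then helps; let go beyond it, the gate swings back and rests on the ball at about 0.76.
- pull: Upright round yellow post, 16 mm diameter, outside the gate near its free end. Origin: on its axis at roof height (130 mm); it rises 64 mm above that, clear on all sides, to be pinched from above; its bracket's top is at 124 mm. It travels on a circle of 214 mm about the hinge axis; gate shut: (-168, -96) mm in the carrier's frame. The sleeve turns freely about its own axis.
- green_catch: Catch on the roof's front edge. Origin: centre of its base, on the roof (z = 130 mm); axes as the carrier's. Two upright green paddles at y = +-25 mm (outer faces 56 mm apart, 32 when in), 26 mm wide in x, 8 to 42 mm above the origin; pinch them together along y. Between them a fixed grey rib 30 mm high. Base 68 mm long, 6 high. The two catches are 100 mm apart and swap places between runs.
- red_catch: The same catch with red paddles; same sizes and axes.
- cake: Chocolate cake on a gold card, 150 x 150 mm, about 80 mm high, inside the carrier. Origin: centre of its underside. To be left alone.
- sanitizer: Pump bottle with a green pump, 54 mm diameter, 175 mm high, standing close behind the carrier. Origin: centre of its underside. To be left alone.
- power_strip: Cream power strip with a red end and a black plug adapter, 62 x 270 mm, 36 mm high (78 mm at the adapter), behind the carrier. Origin: centre of its underside. To be left alone.
- mug: White mug, 76 mm diameter, 90 mm high, on the gate's side, outside its swing. Origin: centre of its underside. To be left alone.
- green_catch_l (a joint): The green paddle on the catch's own +y side: slides towards the middle of its catch, 0 = out (locked), 0.012 m = fully squeezed in; released from 0.009 up. Starts 0 to 0.003. It needs about 5 N and stays where it is pushed (no return spring)
- green_catch_r (a joint): The green paddle on the catch's own -y side: slides towards the middle of its catch, 0 = out (locked), 0.012 m = fully squeezed in; released from 0.009 up. Starts 0 to 0.003. It needs about 5 N and stays where it is pushed (no return spring)
- red_catch_l (a joint): The red paddle on the catch's own +y side: slides towards the middle of its catch, 0 = out (locked), 0.012 m = fully squeezed in; released from 0.009 up. Starts 0 to 0.003. It needs about 5 N and stays where it is pushed (no return spring)
- red_catch_r (a joint): The red paddle on the catch's own -y side: slides towards the middle of its catch, 0 = out (locked), 0.012 m = fully squeezed in; released from 0.009 up. Starts 0 to 0.003. It needs about 5 N and stays where it is pushed (no return spring)

How it is judged:
On the way, in this order (a step that is already met when the one before it is completed fails the run):
1. the fingers squeeze the green catch until both paddles are in by 9 mm or more (value of joint each of green_catch_l, green_catch_r above 0.009 m and contact force between the fingers and green_catch above 2 N), for 0.1 s.
2. then the fingers squeeze the red catch until both paddles are in by 9 mm or more (value of joint each of red_catch_l, red_catch_r above 0.009 m and contact force between the fingers and red_catch above 2 N), for 0.1 s.
3. then the gate has swung past its detent, 0.95 rad or more, drawn by the pull post (value of joint gate above 0.95 rad and contact force between the fingers and pull above 1 N), for 0.1 s.
At the end, for the whole second after the job is handed in: The gate stands open 1.25 rad or more (72 degrees) and still (under 0.05 rad/s), the fingers press on the pull post with more than 2 N, all four paddles are in by 9 mm or more, and the cake is within 20 mm and the bottle, strip and mug within 30 mm of their starts, all upright within 0.3 rad (value of joint gate above 1.25 rad and velocity of joint gate between -0.05 and 0.05 rad/s and contact force between the fingers and pull above 2 N and value of joint each of green_catch_l, green_catch_r, red_catch_l, red_catch_r above 0.009 m and not (distance of sanitizer from where it was at the start of the episode above 0.03 m or angle between sanitizer's own z axis and vertical above 0.3 rad) and not (distance of power_strip from where it was at the start of the episode above 0.03 m or angle between power_strip's own z axis and vertical above 0.3 rad) and not (distance of mug from where it was at the start of the episode above 0.03 m or angle between mug's own z axis and vertical above 0.3 rad) and not (distance of cake from where it was at the start of the episode above 0.02 m or angle between cake's own z axis and vertical above 0.3 rad)); the arm keeps its last pose, push and grip.
It fails at once if a red paddle squeezed in past 8 mm before both green paddles are in (value of joint any of red_catch_l, red_catch_r above 0.008 m and value of joint any of green_catch_l, green_catch_r below 0.0085 m).
It fails at once if the sanitizer shifted or tipped (distance of sanitizer from where it was at the start of the episode above 0.03 m or angle between sanitizer's own z axis and vertical above 0.3 rad).
It fails at once if the power strip shifted or tipped (distance of power_strip from where it was at the start of the episode above 0.03 m or angle between power_strip's own z axis and vertical above 0.3 rad).
It fails at once if the mug shifted or tipped (distance of mug from where it was at the start of the episode above 0.03 m or angle between mug's own z axis and vertical above 0.3 rad).
It fails at once if the cake shifted or tipped (distance of cake from where it was at the start of the episode above 0.02 m or angle between cake's own z axis and vertical above 0.3 rad).
It also fails if it takes over 45 s, if anything falls off the work surface, if the arm or the gripper's body presses on something with over 40 N, if the wrist force passes 120 N, or if a joint passes its speed limit or range.

ROBOT

A 6-joint arm with a two-finger parallel gripper is mounted at the origin on the work surface. World frame = base frame: x ahead of the robot, y to its left, z up, the work surface at z = 0. Lengths are in m, angles in rad, forces in N, time in s.
With the tool pointing down it reaches from about 0.375 to 0.75 m from the base axis. Payload 9 kg.
Tool frame: the origin (TCP) lies on the centre line of the jaws, within the pads' length; the fingertips stand 22 mm ahead of it and the grasp point (between the pads) lies 3 mm ahead of it; z points along the fingers, y is the line along which they close (so a half turn about z gives the same grasp; the last joint's range is limited). The gripper opens to 85 mm and grips with 20 to 120 N. Pads are 22 mm wide; open, the fingers measure 114 mm over their backs; the gripper's body (76 mm by 85 mm) begins 54 mm behind the grasp point. The pads swing forward as they close: fully open they stand 13 mm farther back than shut.
Start: joints at [1.047, 0.104, 0.097, 1.564, 0, 1.353], TCP at [0.181, 0.572, 0.253] pointing down, gripper open.
Joint ranges: [-2.99, 2.99], [-0.84, 1.86], [-1.1, 1.16], [-1.84, 2.11], [-1.51, 1.56], [-3.14, 3.14]. Speed limits (rad/s): [2.22, 2.22, 2.57, 3.14, 3.14, 3.14].

INTERFACE

Orientations are given as [roll, pitch, yaw] about the fixed x, y, z axes, in that order (R = Rz(yaw) Ry(pitch) Rx(roll)).
In Python, from station import ctrl gives the robot as it stands.
- The arm moves only by the tool apply_moves, never from a script. Its argument "targets" is text: rows parted by semicolons, each of 5 numbers parted by spaces: the shift along the world's x, y, z in mm, then the turn about the world's z in rad, then the opening in per cent of the stroke, from 0 (shut) to 100 (fully open). A call has 1 to 5 rows; each row shifts and turns the commanded pose from where the row before left it; what a row does not reach is not made up. A row lasts 1/12 s, in which the tool goes at most 41.7 mm and 7.16 degrees, less where a joint would pass 70% of its speed; a pose out of reach is approached as far as the arm can. A call is refused whole if a number of a shift passes 41.7 or a number of a turn 0.125, either way. A call with a gripper value outside its range is refused whole. The fingers move at their own pace and stop on an object; "grip_force" is the grip in N (left out, the last holds). Time passes only in rows, so rows that do not move let the fingers close. It gives the time, the measured TCP pose, the force, the opening and the grip force at its end, in the units of the state.
- ctrl.read_state(): the state, without advancing time (a new reading comes with each control period).
- ctrl.get_image(name): name is "side" or "top" or "wrist"; returns a dict with "frame" (384x512x3 uint8, red, green, blue), "vfov" (degrees; the focal length in pixels is half the picture's height over the tangent of half this angle, whatever the lens; pixels are square), "cx", "cy" (the principal point, pixels), "extrinsics" (4x4, takes a point from camera to world coordinates); the wrist camera has in their place "tool_from_camera" (4x4, takes a point from camera to tool coordinates, whose origin is the TCP and whose axes are the flange's). Camera axes: x right, y down, z forward; pixel columns grow to the right and rows downward; lengths in m; the calibration is good to about 2 mm. A picture is of the moment at which its call begins: read the wrist's pose just before it. There is no depth.
- ctrl.finish_job(): hands the job in; it is judged then, once.
Trained networks look in a picture, given as the dict that the camera call returned (one of the last four; its "shot" number tells which), for a name from the list of things; names that differ only in an ending like _2 or _b are one class to them, and where a whole thing is asked for, a point or a joint stands for the part that bears it (a point fixed in the world has none). Each returns a list of dicts, best first, with "score" (0 to 1); they miss things now and then, are a little off and sometimes report something else, mostly with a low value. They report only what shows in the picture. A call takes as long as a camera call.
- ctrl.spot_in(picture, target): "box" ([left, top, width, height] in pixels, round what is visible of it).
- ctrl.outline_of(picture, target): "mask" (384x512 bool, what is visible of it) and "box" ([left, top, width, height] in pixels, round what is visible of it).
The state is a dict: "time": time; "q": joint angles; "qd": joint speeds; "tau": joint torques, N m; "eef_pos": TCP position; "eef_rot": TCP orientation; "ft_force": force on the tool from outside, world axes, zero at the start; "torque": the same for the moment, N m; "width": finger opening in m; "grasp_force": force on a finger pad.
Only numpy, scipy, OpenCV 4.12 (cv2) and the standard library are available. Lean on these libraries where they do the work, as an engineer would, in place of code of your own. Each camera call takes 0.05 s, during which the arm holds its last target. There are 200 camera calls.

## Working session

There is one attempt and no reset: what is moved stays moved. The work goes in short steps, Python scripts to look and compute and a tool call to move; the robot and the scene stay as the last step left them, time stands still between calls to the robot, and variables do not carry over. Pictures are saved under pics/ and viewed, at most 10 in all, crops included, and the job is handed in when it is done.

Besides the shell and the picture viewer there is one more tool, called after "Call:" by a JSON object that holds its "api" and its "payload", one argument or row to a line. apply_moves: Moves the arm, as the interface text tells. Its arguments: {"type":"object","properties":{"targets":{"type":"string"},"grip_force":{"type":"number"}},"required":["targets"]}

```bash
mkdir -p pics; cat > h.py <<'E'
import numpy as np, cv2
from station import ctrl
from scipy.spatial.transform import Rotation as R
def ray(p,u,v,T=None):
    T=np.array(p["extrinsics"]) if T is None else T
    f=p["frame"].shape[0]/2/np.tan(np.radians(p["vfov"])/2)
    d=T[:3,:3]@np.array([(u-p["cx"])/f,(v-p["cy"])/f,1]); return T[:3,3],d
def at_z(p,u,v,z,T=None):
    o,d=ray(p,u,v,T); return o+d*(z-o[2])/d[2]
def proj(p,X,T=None):
    T=np.array(p["extrinsics"]) if T is None else T
    f=p["frame"].shape[0]/2/np.tan(np.radians(p["vfov"])/2)
    c=T[:3,:3].T@(np.array(X)-T[:3,3]); return np.array([p["cx"]+f*c[0]/c[2],p["cy"]+f*c[1]/c[2]])
def wristT(p,s):
    T=np.eye(4);r=np.array(s["eef_rot"])
    T[:3,:3]=R.from_euler('xyz',r).as_matrix() if r.size==3 else (R.from_quat(r).as_matrix() if r.size==4 else r)
    T[:3,3]=s["eef_pos"]; return T@np.array(p["tool_from_camera"])
E
python3 - <<'E'
from h import *
s=ctrl.read_state();print(s)
ims=[]
for n in ["top","side"]:
    p=ctrl.get_image(n);ims.append(p["frame"]);print(n,p["vfov"],np.round(p["extrinsics"],3).tolist())
    for t in ["carrier","green_catch","red_catch","pull","gate","mug","sanitizer","power_strip"]:
        r=ctrl.outline_of(p,t)
        for a in r[:2]:
            m=a["mask"];ys,xs=np.nonzero(m)
            print(t,round(a["score"],2),a["box"],xs.mean().round(1),ys.mean().round(1))
    cv2.imwrite(f"pics/{n}.png",p["frame"][:,:,::-1])
E
```

```text
{'time': 0.0, 'q': array([ 1.04729000e+00,  1.04682249e-01,  9.64343100e-02,  1.56389986e+00,
       -2.40754787e-05,  1.35310141e+00]), 'qd': array([ 0.00225427, -0.00097367,  0.00015932, -0.0016676 , -0.00025425,
       -0.00015644]), 'tau': array([ 1.20437177e-03, -5.56923258e+01,  5.03650939e+01,  1.68224954e-02,
       -1.95172943e-04,  3.37194464e-06]), 'eef_pos': array([0.18047221, 0.57188175, 0.25251305]), 'eef_rot': array([-3.14026788e+00, -2.68382864e-04,  2.83578109e+00]), 'ft_force': array([0.02849817, 0.16093101, 0.45296982]), 'torque': array([ 0.0350699 ,  0.01520043, -0.04658265]), 'grasp_force': 0.0, 'width': 0.08574231617341528}
top 55.85866549704938 [[0.119, -0.972, 0.202, 0.303], [-0.993, -0.118, 0.02, 0.066], [0.005, -0.203, -0.979, 1.226], [0.0, 0.0, 0.0, 1.0]]
carrier 0.78 [219.7, 139.5, 99.2, 90.5] 255.4 185.6
green_catch 0.64 [275.9, 185.8, 25.2, 20.3] 286.0 195.1
green_catch 0.48 [278.1, 184.2, 18.1, 3.1] 285.7 186.6
red_catch 0.72 [276.4, 153.2, 20.2, 20.1] 282.6 163.7
pull 0.64 [302.7, 141.9, 7.5, 11.8] 306.2 145.7
gate 0.65 [285.3, 142.0, 25.2, 74.7] 295.1
[... 177 characters left out ...]
84653 [[0.967, -0.186, 0.174, 0.364], [-0.254, -0.676, 0.692, -0.652], [-0.011, -0.713, -0.701, 0.832], [0.0, 0.0, 0.0, 1.0]]
carrier 0.89 [204.1, 143.4, 117.7, 123.0] 257.1 198.5
green_catch 0.56 [238.5, 186.1, 33.1, 31.5] 254.2 201.6
red_catch 0.95 [276.3, 174.6, 29.5, 29.2] 288.4 189.7
red_catch 0.59 [289.4, 174.5, 18.5, 25.7] 297.2 186.4
pull 0.61 [172.8, 142.3, 69.4, 37.0] 203.4 158.8
gate 0.61 [237.1, 186.6, 82.9, 57.6] 277.4 215.9
mug 0.97 [323.3, 322.6, 46.6, 61.4] 346.1 350.3
mug 0.15 [240.3, 190.7, 28.7, 25.1] 252.7 201.8
sanitizer 0.54 [240.7, 123.7, 16.1, 28.4] 248.4 140.3
sanitizer 0.35 [240.2, 188.4, 29.4, 29.0] 253.6 201.6
power_strip 0.7 [173.8, 140.7, 71.0, 39.0] 204.8 158.4
```

View pics/top.png

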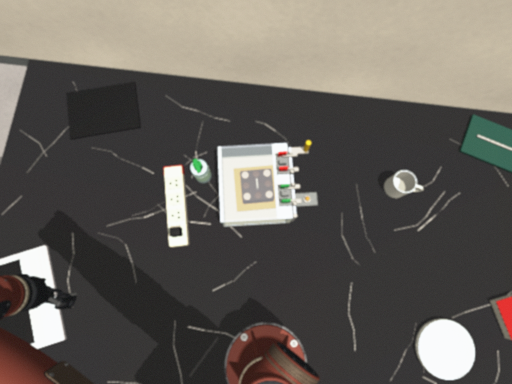

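View pics/side.png

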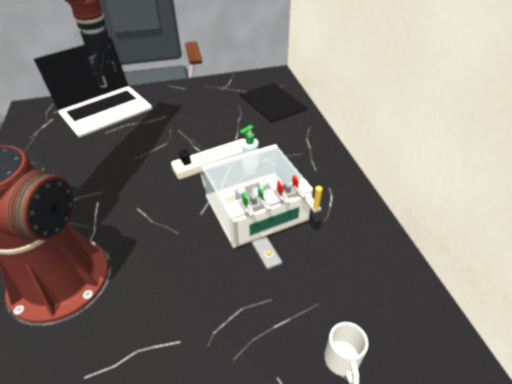

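```bash
python3 - <<'E'
from h import *
def tri(a,b):
    A=[];B=[]
    M=np.zeros((3,3));y=np.zeros(3)
    for o,d in (a,b):
        d=d/np.linalg.norm(d);P=np.eye(3)-np.outer(d,d);M+=P;y+=P@o
    X=np.linalg.solve(M,y);return X
pt=ctrl.get_image("top");ps=ctrl.get_image("side")
ht=cv2.cvtColor(pt["frame"],cv2.COLOR_RGB2HSV);hs=cv2.cvtColor(ps["frame"],cv2.COLOR_RGB2HSV)
rng={"red":[(0,8),(172,180)],"green":[(50,80)],"yellow":[(20,33)]}
for k,rs in rng.items():
    for n,h,box in (("top",ht,(265,130,325,210)),("side",hs,(225,165,335,225))):
        m=np.zeros(h.shape[:2],np.uint8)
        for a,b in rs: m|=cv2.inRange(h,(a,130,70),(b,255,255))
        z=np.zeros_like(m);x0,y0,x1,y1=box;z[y0:y1,x0:x1]=m[y0:y1,x0:x1]
        N,_,st,c=cv2.connectedComponentsWithStats(z)
        for i in range(1,N):
            if st[i,4]>5: print(k,n,st[i].tolist(),c[i].round(1),
               at_z(pt if n=="top" else ps,*c[i],0.155 if k!="yellow" else .165).round(3))
for z in (0.13,):
  for uv in ((218,146),(289,145),(297,217),(222,222)): print(at_z(pt,*uv,z).round(3))
# top-of-post triangulate
c=cv2.resize(pt["frame"][120:240,150:330],None,fx=4,fy=4,interpolation=2);cv2.imwrite("pics/topc.png",c[:,:,::-1])
E
```

```text
red top [278, 152, 8, 4, 24] [281.4 153.4] [0.644 0.03  0.155]
red top [279, 166, 9, 5, 31] [282.7 168.2] [0.598 0.021 0.155]
red side [293, 176, 5, 10, 44] [294.9 180.6] [0.646 0.036 0.155]
red side [278, 181, 6, 13, 50] [279.9 187.6] [0.599 0.021 0.155]
green top [281, 185, 7, 3, 14] [284.1 185.6] [0.544 0.011 0.155]
green top [282, 200, 8, 2, 15] [285.3 200.5] [0.499 0.003 0.155]
green side [259, 189, 3, 8, 20] [260.  192.2] [0.544 0.018 0.155]
green side [243, 194, 4, 10, 28] [244.5 198.6] [0.5   0.006 0.155]
green side [256, 210, 41, 15, 230] [279.3 218.4] [ 0.566 -0.081  0.155]
yellow top [304, 139, 8, 12, 67] [307.3 144.6] [ 0.679 -0.046  0.165]
yellow side [314, 185, 9, 24, 150] [317.5 195.6] [ 0.679 -0.042  0.165]
[0.652 0.231 0.13 ]
[0.683 0.008 0.13 ]
[ 0.457 -0.04   0.13 ]
[0.415 0.185 0.13 ]
```

View pics/topc.png

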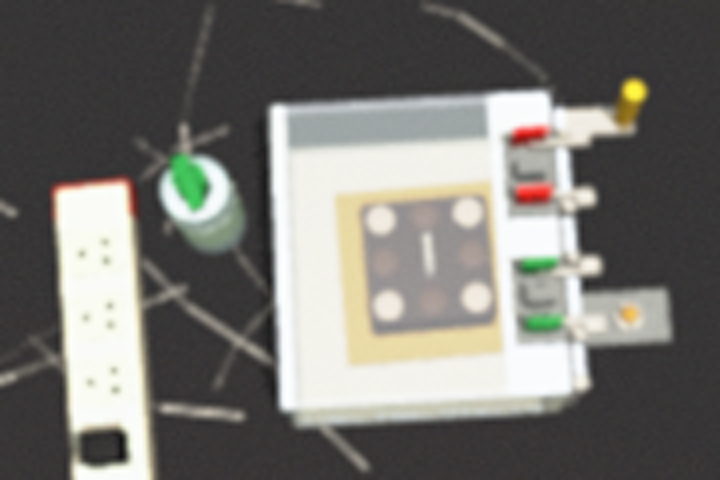

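Call:
{"api": "apply_moves", "payload": {
  "targets": "21 -35 0 -0.068 100;21 -35 0 -0.068 100;21 -35 0 -0.068 100;21 -35 0 -0.068 100;21 -35 0 -0.068 100",
  "grip_force": 40
}}

```text
time: 1.42
eef_pos: [0.286, 0.3956, 0.2533]
eef_rot: [3.141, 0.0, 2.493]
ft_force: [1.5, -0.6, 0.3]
width: 0.0851
grasp_force: 0.0
```

Call:
{"api": "apply_moves", "payload": {
  "targets": "21 -35 0 -0.068 100;21 -35 0 -0.068 100;21 -35 0 -0.068 100;21 -35 0 -0.068 100;21 -35 0 -0.068 100"
}}

```text
time: 1.83
eef_pos: [0.3913, 0.2204, 0.2536]
eef_rot: [3.141, 0.0, 2.153]
ft_force: [1.6, 0.0, 0.0]
width: 0.0855
grasp_force: 0.0
```

Call:
{"api": "apply_moves", "payload": {
  "targets": "21 -35 0 -0.068 100;21 -35 0 -0.068 100;21 -35 0 -0.068 100;21 -35 0 -0.068 100;21 -35 0 -0.068 100"
}}

```text
time: 2.25
eef_pos: [0.4964, 0.0451, 0.2536]
eef_rot: [3.141, 0.0, 1.812]
ft_force: [0.0, 1.0, 0.4]
width: 0.0857
grasp_force: 0.0
```

Call:
{"api": "apply_moves", "payload": {
  "targets": "21 -35 0 -0.068 100;0 0 0 0 100;0 0 0 0 100;0 0 0 0 100"
}}

```text
time: 2.58
eef_pos: [0.5164, 0.0123, 0.2532]
eef_rot: [-3.141, -0.0, 1.748]
ft_force: [0.3, -1.0, -0.6]
width: 0.0853
grasp_force: 0.0
```

```bash
python3 - <<'E'
from h import *
s=ctrl.read_state();print(s["eef_pos"],s["eef_rot"],s["q"],s["ft_force"])
p=ctrl.get_image("wrist");T=wristT(p,s);print(T.round(3).tolist(),p["vfov"])
cv2.imwrite("pics/w1.png",p["frame"][:,:,::-1])
h=cv2.cvtColor(p["frame"],cv2.COLOR_RGB2HSV)
for k,rs in {"red":[(0,8),(172,180)],"green":[(50,80)],"yellow":[(20,33)]}.items():
    m=np.zeros(h.shape[:2],np.uint8)
    for a,b in rs: m|=cv2.inRange(h,(a,130,70),(b,255,255))
    N,_,st,c=cv2.connectedComponentsWithStats(m)
    for i in range(1,N):
        if st[i,4]>40: print(k,st[i].tolist(),c[i].round(1),at_z(p,*c[i],.165,T).round(4))
E
```

```text
[0.51640448 0.01226081 0.2532498 ] [-3.14120246e+00 -4.40113297e-04  1.74774798e+00] [-2.30007387e-01 -1.50124183e-01 -1.53500181e-01  1.56795286e+00
  2.49722354e-04  1.16383713e+00] [ 0.2775508  -0.99489763 -0.64069071]
[[0.984, 0.168, 0.055, 0.503], [0.177, -0.934, -0.311, 0.092], [-0.0, 0.316, -0.949, 0.375], [0.0, 0.0, 0.0, 1.0]] 67.48826079497611
red [410, 199, 28, 37, 664] [424.4 216.1] [0.6457 0.0265 0.165 ]
red [357, 201, 19, 35, 470] [366.2 216.9] [0.6007 0.0177 0.165 ]
yellow [404, 266, 46, 47, 911] [425.7 289.6] [ 0.6712 -0.039   0.165 ]
```

View pics/w1.png

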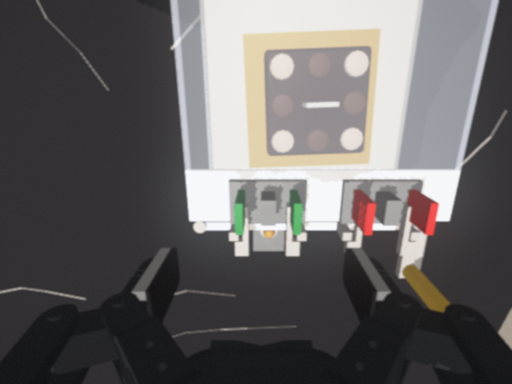

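```bash
python3 - <<'E'
from h import *
s=ctrl.read_state()
p=ctrl.get_image("wrist");T=wristT(p,s)
h=cv2.cvtColor(p["frame"],cv2.COLOR_RGB2HSV)
print(h[213,240],h[213,297])
m=cv2.inRange(h,(60,120,60),(95,255,255))
N,_,st,c=cv2.connectedComponentsWithStats(m)
for i in range(1,N):
    if st[i,4]>40: print(st[i].tolist(),c[i].round(1),at_z(p,*c[i],.158,T).round(4))
for uv in ((366.2,216.9),(424.4,216.1)): print(at_z(p,*uv,.158,T).round(4))
for uv in ((410,270),): print("post top",at_z(p,*uv,.194,T).round(4))
print("roof corners",at_z(p,188,221,.13,T).round(4),at_z(p,450,221,.13,T).round(4),"hinge",at_z(p,200,227,.13,T).round(4))
E
```

```text
[ 66 117 191] [ 65 119 186]
[294, 215, 6, 19, 82] [296.5 226. ] [ 0.5497 -0.0024  0.158 ]
[237, 223, 5, 11, 47] [239.1 228.6] [ 0.5033 -0.013   0.158 ]
[0.604  0.0158 0.158 ]
[0.6506 0.0249 0.158 ]
post top [ 0.6308 -0.0062  0.194 ]
roof corners [ 0.4555 -0.0275  0.13  ] [0.6949 0.0158 0.13  ] hinge [ 0.4672 -0.0316  0.13  ]
```

Call:
{"api": "apply_moves", "payload": {
  "targets": "7 -5 -10 0 100;0 0 -26 0 100;0 0 -26 0 100;0 0 -25 0 100;0 0 0 0 100"
}}

```text
time: 3.1
eef_pos: [0.521, 0.0084, 0.1607]
eef_rot: [-3.135, -0.003, 1.749]
ft_force: [-1.6, 0.6, -0.6]
width: 0.0854
grasp_force: 0.0
```

Call:
{"api": "apply_moves", "payload": {
  "targets": "0 0 0 0 0;0 0 0 0 0;0 0 0 0 0;0 0 0 0 0;0 0 0 0 0"
}}

```text
time: 3.52
eef_pos: [0.5233, 0.0068, 0.1694]
eef_rot: [-3.142, 0.002, 1.748]
ft_force: [-6.9, 1.5, 8.8]
width: 0.0299
grasp_force: 39.0
```

Call:
{"api": "apply_moves", "payload": {
  "targets": "0 0 0 0 0;0 0 0 0 0;0 0 0 0 0;0 0 0 0 0;0 0 0 0 0"
}}

```text
time: 3.93
eef_pos: [0.5233, 0.0068, 0.1693]
eef_rot: [3.141, 0.002, 1.748]
ft_force: [-12.5, -0.0, 16.3]
width: 0.029
grasp_force: 42.7
```

```bash
python3 - <<'E'
from h import *
s=ctrl.read_state();print(s["eef_pos"],s["width"],s["grasp_force"],s["ft_force"])
p=ctrl.get_image("wrist")
cv2.imwrite("pics/w2.png",p["frame"][:,:,::-1])
E
```

```text
[0.52332269 0.00679783 0.169337  ] 0.029030727494595822 42.7176958322525 [-12.48337727  -0.04249539  16.34386993]
```

View pics/w2.png

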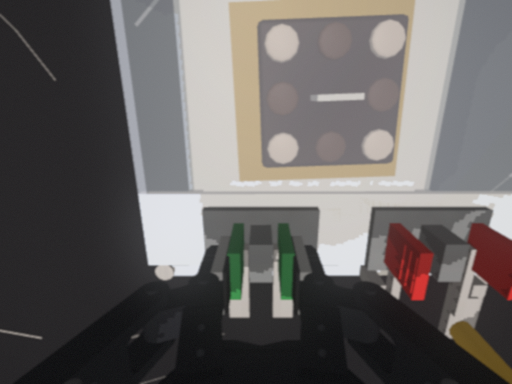

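Call:
{"api": "apply_moves", "payload": {
  "targets": "0 0 0 0 100;0 0 0 0 100;0 0 0 0 100;0 0 0 0 100;0 0 0 0 100"
}}

```text
time: 4.4
eef_pos: [0.5238, 0.0072, 0.1665]
eef_rot: [3.141, 0.0, 1.748]
ft_force: [-0.2, -0.5, 0.2]
width: 0.0856
grasp_force: 0.0
```

Call:
{"api": "apply_moves", "payload": {
  "targets": "0 0 25 0 100;0 0 25 0 100;32 6 0 0 100;33 6 0 0 100;32 5 0 0 100"
}}

```text
time: 4.82
eef_pos: [0.6224, 0.0245, 0.2173]
eef_rot: [3.139, 0.001, 1.748]
ft_force: [0.1, -1.1, -0.2]
width: 0.0855
grasp_force: 0.0
```

Call:
{"api": "apply_moves", "payload": {
  "targets": "0 0 0 0 100;0 0 0 0 100;0 0 -25 0 100;0 0 -22 0 100;0 0 0 0 100"
}}

```text
time: 5.23
eef_pos: [0.618, 0.0245, 0.1654]
eef_rot: [-3.136, -0.002, 1.748]
ft_force: [-2.1, 0.3, -1.0]
width: 0.0854
grasp_force: 0.0
```

Call:
{"api": "apply_moves", "payload": {
  "targets": "0 0 0 0 0;0 0 0 0 0;0 0 0 0 0;0 0 0 0 0;0 0 0 0 0"
}}

```text
time: 5.65
eef_pos: [0.6217, 0.0239, 0.173]
eef_rot: [3.138, 0.002, 1.748]
ft_force: [-3.4, 0.3, 7.6]
width: 0.0291
grasp_force: 39.2
```

Call:
{"api": "apply_moves", "payload": {
  "targets": "0 0 0 0 0;0 0 0 0 0;0 0 0 0 0;0 0 0 0 0;0 0 0 0 0"
}}

```text
time: 6.07
eef_pos: [0.6216, 0.024, 0.1729]
eef_rot: [3.138, 0.002, 1.748]
ft_force: [-3.5, 0.5, 13.2]
width: 0.0294
grasp_force: 41.7
```

```bash
python3 - <<'E'
from h import *
s=ctrl.read_state();print(s["eef_pos"],s["width"],s["grasp_force"],s["ft_force"])
p=ctrl.get_image("wrist")
cv2.imwrite("pics/w3.png",p["frame"][:,:,::-1])
E
```

```text
[0.62164942 0.02397757 0.17293634] 0.029403364003325338 41.72686994075775 [-3.48654961  0.48357864 13.15372535]
```

View pics/w3.png

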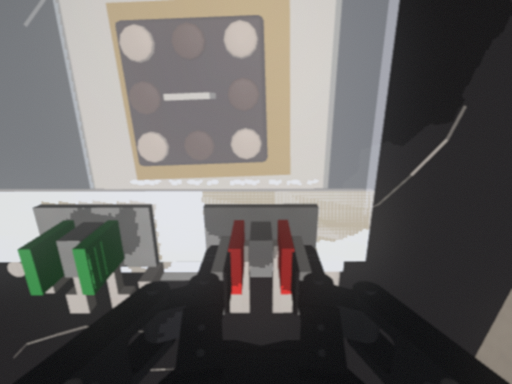

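Call:
{"api": "apply_moves", "payload": {
  "targets": "0 0 0 0 100;0 0 0 0 100;0 0 0 0 100;0 0 0 0 100;0 0 0 0 100"
}}

```text
time: 6.53
eef_pos: [0.6206, 0.0242, 0.1693]
eef_rot: [-3.142, -0.0, 1.748]
ft_force: [-0.8, 0.4, 0.8]
width: 0.0853
grasp_force: 0.0
```

Call:
{"api": "apply_moves", "payload": {
  "targets": "0 0 30 0 100;0 0 35 0 100;20 -23 0 0.115 100;20 -23 0 0.115 100;19 -22 0 0.115 100"
}}

```text
time: 6.95
eef_pos: [0.6807, -0.0446, 0.2353]
eef_rot: [3.14, 0.001, 2.099]
ft_force: [-0.3, 0.6, -1.5]
width: 0.0853
grasp_force: 0.0
```

Call:
{"api": "apply_moves", "payload": {
  "targets": "0 0 0 0.115 100;0 0 0 0.115 100;0 0 0 0.105 100;0 0 0 0 100;0 0 0 0 100"
}}

```text
time: 7.37
eef_pos: [0.6796, -0.0438, 0.2341]
eef_rot: [-3.142, -0.0, 2.424]
ft_force: [-0.2, -0.2, -0.3]
width: 0.0852
grasp_force: 0.0
```

```bash
python3 - <<'E'
from h import *
s=ctrl.read_state();print(s["eef_pos"],s["eef_rot"],s["width"],s["q"])
p=ctrl.get_image("wrist");T=wristT(p,s)
h=cv2.cvtColor(p["frame"],cv2.COLOR_RGB2HSV)
m=cv2.inRange(h,(18,120,70),(35,255,255))
N,_,st,c=cv2.connectedComponentsWithStats(m)
for i in range(1,N):
    if st[i,4]>40: print(st[i].tolist(),c[i].round(1),at_z(p,*c[i],.162,T).round(4))
a=proj(p,[.680,-.044,.194],T);b=proj(p,[.680,-.044,.13],T);print(a,b)
f=p["frame"].copy();cv2.line(f,tuple(int(x) for x in a),tuple(int(x) for x in b),(255,0,255),1)
cv2.imwrite("pics/w4.png",f[:,:,::-1])
E
```

```text
[ 0.67957503 -0.04382391  0.23410609] [-3.14150244e+00 -3.12141829e-04  2.42443618e+00] 0.08515794255996935 [-2.55902578e-01  3.57282241e-01  3.50914530e-01  1.56474829e+00
  5.81417198e-05  4.61253874e-01]
[151, 92, 12, 12, 106] [156.4  97.4] [ 0.5755 -0.0415  0.162 ]
[246, 191, 26, 56, 1120] [258.6 220. ] [ 0.6825 -0.0484  0.162 ]
[260.90761839 233.79829728] [260.92903533 199.01851627]
```

View pics/w4.png

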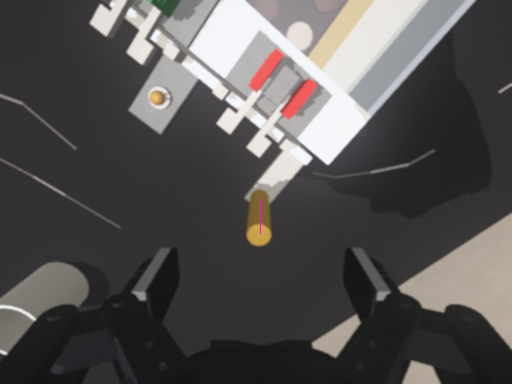

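Call:
{"api": "apply_moves", "payload": {
  "targets": "2 -3 -20 0 100;0 0 -24 0 100;0 0 -24 0 100;0 0 0 0 100;0 0 0 0 0",
  "grip_force": 70
}}

```text
time: 7.83
eef_pos: [0.6807, -0.0464, 0.1654]
eef_rot: [-3.14, -0.002, 2.426]
ft_force: [0.0, 0.1, 0.8]
width: 0.0757
grasp_force: 0.0
```

Call:
{"api": "apply_moves", "payload": {
  "targets": "0 0 0 0 0;0 0 0 0 0;0 0 0 0 0;0 0 0 0 0;0 0 0 0 0"
}}

```text
time: 8.25
eef_pos: [0.6819, -0.0471, 0.1674]
eef_rot: [3.141, 0.001, 2.428]
ft_force: [-2.8, -1.8, 9.9]
width: 0.0143
grasp_force: 68.0
```

Call:
{"api": "apply_moves", "payload": {
  "targets": "0 0 0 0 0;0 0 0 0 0"
}}

```text
time: 8.42
eef_pos: [0.6819, -0.0472, 0.1675]
eef_rot: [3.142, 0.001, 2.427]
ft_force: [-2.7, -1.2, 5.9]
width: 0.0145
grasp_force: 68.1
```

```bash
python3 - <<'E'
from h import *
s=ctrl.read_state();P=s["eef_pos"][:2];print(P,s["eef_rot"],s["ft_force"],s["width"])
H=np.array([.466,-.032]);d=P-H
print("r",np.hypot(*d),"ang",np.arctan2(d[1],d[0]))
d=d/np.hypot(*d)*.214
prev=d
for k in range(1,15):
    a=-.1*k;q=np.array([[np.cos(a),-np.sin(a)],[np.sin(a),np.cos(a)]])@d;print(k,((q-prev)*1000).round(1));prev=q
E
```

```text
[ 0.68185444 -0.0471958 ] [3.14151531e+00 1.37558598e-03 2.42746863e+00] [-2.70850908 -1.15561166  5.8540965 ] 0.014458347665126665
r 0.21638865915906635 ang -0.07028240444697152
1 [ -2.6 -21.2]
2 [ -4.7 -20.9]
3 [ -6.7 -20.3]
4 [ -8.7 -19.5]
5 [-10.6 -18.6]
6 [-12.4 -17.4]
7 [-14.1 -16.1]
8 [-15.6 -14.6]
9 [-17. -13.]
10 [-18.2 -11.2]
11 [-19.3  -9.3]
12 [-20.1  -7.3]
13 [-20.7  -5.3]
14 [-21.1  -3.2]
```

Call:
{"api": "apply_moves", "payload": {
  "targets": "-1 -10.5 0 0 0;-1.5 -10.5 0 0 0;-2.5 -10.5 0 0 0;-2.5 -10.5 0 0 0;0 0 0 0 0"
}}

```text
time: 8.83
eef_pos: [0.6746, -0.0911, 0.1676]
eef_rot: [3.141, 0.003, 2.426]
ft_force: [3.2, 0.7, 4.8]
width: 0.0146
grasp_force: 68.2
```

Call:
{"api": "apply_moves", "payload": {
  "targets": "-6.5 -20.5 0 0 0;-8.5 -19.5 0 0 0;-10.5 -18.5 0 0 0;0 0 0 0 0;0 0 0 0 0"
}}

```text
time: 9.25
eef_pos: [0.6491, -0.1492, 0.1676]
eef_rot: [3.14, 0.003, 2.426]
ft_force: [4.9, 0.5, 4.8]
width: 0.0146
grasp_force: 68.4
```

Unlocked and following; on past the detent.

Call:
{"api": "apply_moves", "payload": {
  "targets": "-12.5 -17.5 0 0 0;-14 -16 0 0 0;-15.5 -14.5 0 0 0;0 0 0 0 0;0 0 0 0 0"
}}

```text
time: 9.67
eef_pos: [0.6068, -0.1979, 0.1676]
eef_rot: [-3.14, 0.004, 2.426]
ft_force: [1.8, -8.3, 5.3]
width: 0.0143
grasp_force: 69.4
```

Call:
{"api": "apply_moves", "payload": {
  "targets": "-17 -13 0 0 0;-18 -11 0 0 0;-19.5 -9.5 0 0 0;0 0 0 0 0;0 0 0 0 0"
}}

```text
time: 10.08
eef_pos: [0.5527, -0.2315, 0.1677]
eef_rot: [-3.141, 0.005, 2.426]
ft_force: [7.5, -8.8, 2.5]
width: 0.0141
grasp_force: 69.1
```

Call:
{"api": "apply_moves", "payload": {
  "targets": "-20 -7.5 0 0 0;-20.5 -5.5 0 0 0;-17 -3 0 0 0;0 0 0 0 0;0 0 0 0 0"
}}

```text
time: 10.5
eef_pos: [0.4949, -0.2473, 0.1676]
eef_rot: [-3.14, 0.005, 2.426]
ft_force: [5.7, -9.5, 3.0]
width: 0.0141
grasp_force: 69.1
```

```bash
python3 - <<'E'
from h import *
s=ctrl.read_state();P=s["eef_pos"][:2];print(P,s["ft_force"],s["width"],s["grasp_force"])
H=np.array([.466,-.032]);d=P-H
print("r",np.hypot(*d),"gate",-.058-np.arctan2(d[1],d[0]))
f=[ctrl.get_image("wrist")["frame"]]
p=ctrl.get_image("top")["frame"][120:264,200:392]
cv2.imwrite("pics/end.png",np.hstack([f[0],cv2.resize(p,(512,384))])[:,:,::-1]); 
im=cv2.imread("pics/end.png");cv2.imwrite("pics/end2.png",cv2.resize(im,(800,300)))
E
```

```text
[ 0.49493814 -0.24730225] [ 5.68407262 -9.51870107  3.03852476] 0.014146540338591994 69.11935329437256
r 0.21723829467092393 gate 1.3791899680675277
```

View pics/end2.png

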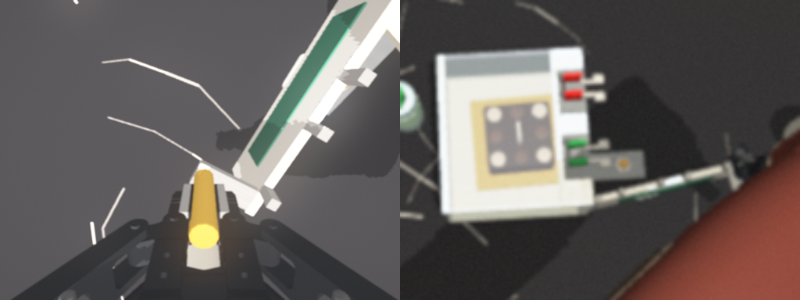

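```bash
python3 -c "
from station import ctrl
print(ctrl.finish_job())"
```

```text
the job is handed in; nothing more can be done
None
```

I squeezed the green catch, then the red. I then swung the gate past its detent to about 1.38 rad (estimated from the gripper's position; 1.25 is required) and handed the job in at about 10.6 s, still gripping the post; no verdict came back.

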